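# Check-weigh set-up on the packing bench

## Task

Get the packing bench's scale ready for its weight check: first seat the loose weighing pan level on the scale's narrow post and let go of it. Then pick up the sprung tongs, close them on the largest of the three steel weights (never touch that weight with the gripper itself), and carry it upright to just above the middle of the pan, a few centimetres clear of it. Finish there, still holding the weight in the tongs, still and lifted, nothing put down; leave the two smaller weights, the carton and the tape roll where they are.

Things in the scene. Friction and masses are not known exactly. Their poses are not given: they have to be found in the camera images.
- scale: White bench scale fixed to the bench, body 170 x 130 x 45 mm high (display on top, at its -x end). It stands left or right of the tongs. Origin: centre of its underside on the bench; z up.
- scale_post (a point): Centre of the flat shoulder of the scale's post: aluminium column, 32 mm diameter, 22 mm above the scale's top (67 mm above the bench), 30 mm from the scale's centre along its +x. A steel pin, 10 mm diameter, rises 11 mm above the shoulder, its upper 5 mm tapered. The pan's collar goes over the pin onto the shoulder: seated, the pan's origin is here. Any pan heading will do.
- pan: Loose steel pan 90 (x) x 56 (y) x 18 mm, 120 g, upright on the bench, on the robot's side of the scale. Plate at z 14 to 18 mm; folded edges along the long sides reach down to z 5 mm: grip across the 56 mm, low. Beneath its middle a 36 x 36 x 14 mm collar with a 16 mm wide, 14 mm deep hole open downwards. Origin: centre of the collar's underside, on which it rests; z up.
- weight_block: Wooden block fixed to the bench, 60 mm (x) x 190 mm (y) x 40 mm high, on the other side of the tongs from the scale. The three weights stand on its top in a row along its y, 60 mm apart, in any order. Origin: centre of its underside; z up.
- weight_large: The largest steel weight, about 100 g: cylinder 24 mm in diameter, 26 mm high, with a short neck and knob on top (39 mm high in all). Origin: centre of its underside; z up.
- weight_middle: Bystander: middle steel weight, same shape, 19 mm in diameter, 31 mm high in all. Origin: centre of its underside.
- weight_small: Bystander: smallest steel weight, same shape, 15 mm in diameter, 22 mm high in all. Origin: centre of its underside.
- tongs_rest: Wooden tongs rest fixed to the bench: base plate 150 x 50 x 6 mm and two crossbars, 100 mm long along its y, 14 mm thick and 35 mm high, at 62 mm either side of its centre along x. 110 mm are clear between the bars. Origin: centre of its underside.
- tongs: Loose steel sprung tongs, 246 mm long, 112 g, level on the rest, arms side by side. Origin: midway between the two grip plates (54 mm long, 20 mm high), at half height, near the centre of mass; x to the tips, y the closing direction, z up. Over the plates 66 mm open, 44 mm closed on the large weight. Springs push 8 N on each plate when open, 12 N when closed; held at 60 mm they carry safely, tips open.
- tongs_tips (a point): Middle of the tongs' V-shaped jaws, 110 mm ahead of the tongs' origin along x; the axis of a gripped weight comes here. Jaws 14 mm high (z -7 to 7 mm). With the grip plates held at 60 mm the jaws are 46 mm apart and pass down over the large weight. Grip the weight at the middle of its cylinder, 13 mm above its underside, with about 40 N on the plates.
- tongs_left (a joint): Closing angle of each tongs arm (rad), the arms hinged 110 mm behind the tongs' origin and mirrored: 0 fully open, 0.10 closed on the large weight, 0.13 at the stop.
- carton: Bystander: loose white and blue carton, 100 x 150 x 80 mm high, at the far side of the bench. Origin: centre of its underside.
- tape_roll: Bystander: loose amber roll of tape lying flat, 90 mm in diameter, 48 mm high, at the far side of the bench. Origin: centre of its underside.
Things that resemble listed ones, but are neither listed nor needed, are in the scene too. Several things have the shape of the tongs_rest; the one meant has the colours described above.

How it is judged:
By the outcome, as a careful person would: the job done as asked, in the order asked, and still so for the second after the job is handed in, while the arm keeps its last pose, push and grip.
It also fails if it takes over 72 s, if anything falls off the work surface, if the arm or the gripper's body presses on something with over 40 N, if the wrist force passes 120 N, or if a joint passes its speed limit or range.

## Robot

A 7-joint arm with a two-finger parallel gripper is mounted at the origin on the work surface. World frame = base frame: x ahead of the robot, y to its left, z up, the work surface at z = 0. Lengths are in m, angles in rad, forces in N, time in s.
With the tool pointing down it reaches from about 0.425 to 0.825 m from the base axis. Payload 3.6 kg.
Tool frame: the origin (TCP) lies between the finger pads; the fingertips stand ctrl.tcp_to_tips ahead of it and the grasp point (between the pads) lies 2 mm behind it (ctrl.tcp_to_tips is the distance from the TCP to the fingertips, in m); z points along the fingers, y is the line along which they close (so a half turn about z gives the same grasp; the last joint's range is limited). The gripper opens to 93 mm and grips with 3 to 60 N. Pads are 15 mm wide; open, the fingers measure 128 mm over their backs; the gripper's body (75 mm by 188 mm) begins 65 mm behind the grasp point.
Start: joints at [1.181, 0.615, -0.013, 1.423, 0.008, 1.103, -0.04], TCP at [0.231, -0.608, 0.206] pointing down, gripper open.
Joint ranges: [-3.12, 3.12], [-0.3, 2.06], [-1.34, 1.32], [0.26, 2.42], [-1.36, 4.5], [0.01, 1.98], [-2.84, 2.84]. Speed limits (rad/s): [2.79, 2.79, 3.14, 3.14, 3.14, 3.14, 3.14].

## Interface

Orientations are given as [roll, pitch, yaw] about the fixed x, y, z axes, in that order (R = Rz(yaw) Ry(pitch) Rx(roll)).
In Python, from station import ctrl, camera, camera_params, job, spotter gives the robot as it stands.
- The arm moves only by the tool arm_command, never from a script. Its argument "moves" is a list of rows, each an object of numbers: "grip": the opening, from -1 (shut) to 1 (fully open), so that 0 is half open; "tx", "ty", "tz": the shift along the world's x, y, z in cm; "turn": the turn about the world's z in rad. In form: [{"grip": .., "tx": .., "ty": .., "tz": .., "turn": ..}, ...]. A call has 1 to 20 rows; each row is the pose to reach, as a shift and turn from the pose commanded when the call began; what a row does not reach only later rows make up. A row lasts 1/8 s, in which the tool goes at most 62.5 mm and 10.7 degrees, less where a joint would pass 70% of its speed; a pose out of reach is approached as far as the arm can. A call with a gripper value outside its range is refused whole. The fingers move at their own pace and stop on an object; "newtons" is the grip in N (left out, the last holds). Time passes only in rows, so rows that repeat a pose let the fingers close. It gives the time, the measured TCP pose, the force and the opening at its end, in the units of the state.
- ctrl.observe(): the state, without advancing time (a new reading comes with each control period).
- camera(name): name is "side" or "top"; returns (picture, depth): 480x640x3 uint8, red, green, blue; 480x640 float32, m along the optical axis (not along the pixel's ray), 0 where there is no reading.
- camera_params(name): a dict with "mtx" (3x3 intrinsics, pixels), "dist" ([k1, k2, p1, p2, k3] as OpenCV has them; the pictures are not rectified), "world_from_camera" (4x4, takes a point from camera to world coordinates). Camera axes: x right, y down, z forward; pixel columns grow to the right and rows downward; lengths in m; the calibration is good to about 2 mm. A picture is of the moment at which its call begins. camera_params takes no time and is no camera call.
- job.job_done(): hands the job in, once; it reports no verdict.
Trained networks look in the newest picture that a camera, given by its name, has taken for a name from the list of things; names that differ only in an ending like _2 or _b are one class to them, and where a whole thing is asked for, a point or a joint stands for the part that bears it (a point fixed in the world has none). Each returns a list of dicts, best first, with "confidence" (0 to 1); they miss things now and then, are a little off and sometimes report something else, mostly with a low value. They report only what shows in the picture. A call takes as long as a camera call. They do not tell look-alikes from the thing itself.
- spotter.find_in(camera, query): "position" ([x, y, z] in m, in world coordinates, good to about 4 mm: the middle of the surface that is visible of it).
- spotter.silhouettes(camera, query): "pixels" (480x640 bool, what is visible of it).
The state is a dict: "time": time; "joints": joint angles; "joint_vel": joint speeds; "joint_efforts": joint torques, N m; "tool_pos": TCP position; "tool_rot": TCP orientation; "wrist_force": force on the tool from outside, world axes, zero at the start; "ft_torque": the same for the moment, N m; "gripper_width": finger opening in m.
Only numpy, scipy, OpenCV 4.12 (cv2) and the standard library are available. Lean on these libraries where they do the work, as an engineer would, in place of code of your own. Each camera call takes 0.05 s, during which the arm holds its last target. There are 200 camera calls.

## Working session

There is one attempt and no reset: what is moved stays moved. The work goes in short steps, Python scripts to look and compute and a tool call to move; the robot and the scene stay as the last step left them, time stands still between calls to the robot, and variables do not carry over. Pictures are saved under pics/ and viewed, on a budget of 10 in all, crops included, one or two more only if the job needs it, and the job is handed in when it is done.

Besides the shell and the picture viewer there is one more tool, called after ">>>" as name(argument=value, ...), one argument or row to a line, values as JSON. arm_command: Moves the arm, as the interface text tells. Its arguments: {"type":"object","properties":{"moves":{"type":"array"},"newtons":{"type":"number"}},"required":["moves"]}

```bash
mkdir -p pics; ls; cat > h.py <<'E'
import numpy as np, cv2
from station import ctrl, camera, camera_params, job, spotter
def cloud(name):
    im,d=camera(name); p=camera_params(name)
    K=np.array(p["mtx"]);D=np.array(p["dist"]);T=np.array(p["world_from_camera"])
    v,u=np.mgrid[0:480,0:640]
    n=cv2.undistortPoints(np.stack([u,v],-1).reshape(-1,1,2).astype(np.float64),K,D).reshape(480,640,2)
    c=np.concatenate([n*d[...,None],d[...,None]],-1)
    w=c@T[:3,:3].T+T[:3,3]; w[d==0]=np.nan
    return im,w
def save(im,f): cv2.imwrite("pics/"+f,cv2.cvtColor(im,cv2.COLOR_RGB2BGR))
E
python3 - <<'E'
from h import *
o=ctrl.observe(); print({k:np.round(v,3) for k,v in o.items()}, ctrl.tcp_to_tips)
ims=[]
for c in("top","side"):
    im,w=cloud(c); save(im,c+"0.png"); np.savez(f"{c}0.npz",im=im,w=w)
    print(c,np.round(camera_params(c)["world_from_camera"],2).tolist())
    for q in("scale","pan","weight_block","weight_large","weight_middle","weight_small","tongs_rest","tongs","carton","tape_roll"):
        print(q,[(np.round(r["position"],3).tolist(),round(r["confidence"],2)) for r in spotter.find_in(c,q)])
print(ctrl.observe()["time"])
E
```

```text
pics
{'time': np.float64(0.0), 'joints': array([ 1.182,  0.616, -0.013,  1.425,  0.008,  1.103, -0.04 ]), 'joint_vel': array([-0.001, -0.   ,  0.001,  0.001,  0.   , -0.001,  0.001]), 'joint_efforts': array([ 1.0000e-03, -4.5893e+01,  2.0900e-01, -1.6574e+01, -6.1000e-02,
        2.0000e-02,  0.0000e+00]), 'tool_pos': array([ 0.23 , -0.607,  0.205]), 'tool_rot': array([-3.139,  0.   ,  0.363]), 'wrist_force': array([-0.318, -0.306, -0.077]), 'ft_torque': array([0.002, 0.025, 0.029]), 'gripper_width': np.float64(0.093)} 0.017
top [[0.03, -0.98, 0.21, 0.2], [-1.0, -0.03, 0.0, 0.06], [0.01, -0.21, -0.98, 1.4], [0.0, 0.0, 0.0, 1.0]]
scale [([0.567, -0.289, 0.049], 0.71), ([0.512, 0.022, 0.048], 0.53), ([0.732, 0.114, 0.077], 0.32)]
pan [([0.4, -0.299, 0.018], 0.83), ([0.514, 0.019, 0.048], 0.52)]
weight_block [([0.551, 0.239, 0.037], 0.95)]
weight_large [([0.565, 0.302, 0.068], 0.64)]
weight_middle []
weight_small []
tongs_rest [([0.19, 0.314, 0.006], 0.91), ([0.331, -0.095, 0.005], 0.72), ([0.626, 0.493, 0.006], 0.66), ([0.331, 0.147, 0.006], 0.59)]
tongs [([0.512, 0.02, 0.047], 0.82)]
carton [([0.731, 0.112, 0.078], 0.66)]
tape_roll [([0.741, -0.085, 0.043], 0.96), ([0.401, -0.299, 0.017], 0.21)]
side [[-0.98, -0.12, 0.16, 0.3], [-0.2, 0.61, -0.77, 0.9], [-0.0, -0.79, -0.62, 0.74], [0.0, 0.0, 0.0, 1.0]]
scale [([0.576, -0.255, 0.045], 0.89)]
pan [([0.398, -0.296, 0.015], 0.79)]
weight_block [([0.553, 0.272, 0.039], 0.77)]
weight_large []
weight_middle [([0.526, 0.02, 0.045], 0.21)]
weight_small []
tongs_rest [([0.187, 0.324, 0.007], 0.96), ([0.324, -0.086, 0.005], 0.92), ([0.331, 0.155, 0.006], 0.7), ([0.633, 0.502, 0.005], 0.67), ([0.51, 0.048, 0.007], 0.61)]
tongs [([0.524, 0.024, 0.039], 0.71)]
carton [([0.729, 0.157, 0.075], 0.82)]
tape_roll [([0.736, -0.073, 0.032], 0.8)]
1.1
```

View pics/top0.png

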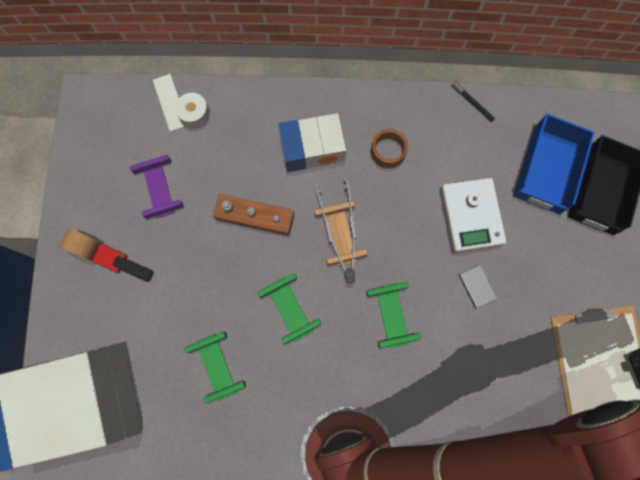

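View pics/side0.png

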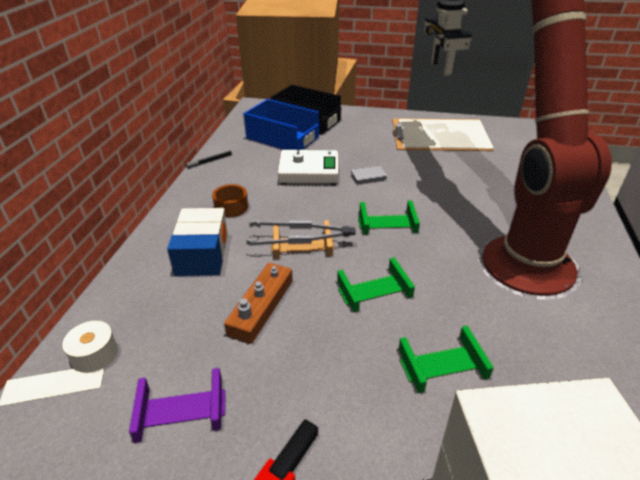

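```bash
cat >> h.py <<'E'
def sel(w,c,r,z0,z1):
    m=(np.hypot(w[...,0]-c[0],w[...,1]-c[1])<r)&(w[...,2]>z0)&(w[...,2]<z1); return m,w[m]
def rect(p):
    (c,s,a)=cv2.minAreaRect(p[:,:2].astype(np.float32)); return np.round(c,4).tolist(),np.round(s,4).tolist(),round(a,1)
E
python3 - <<'E'
from h import *
for c in("top","side"):
    f=np.load(c+"0.npz"); w=f["w"]
    print("==",c)
    for n,ct,r,a,b in [("pan",(.4,-.3),.075,.010,.026),("scale",(.57,-.28),.13,.035,.053),("post",(.6,-.285),.06,.060,.072),("pin",(.6,-.285),.06,.073,.09),("block",(.55,.24),.12,.03,.045),
        ("large",(.57,.3),.03,.052,.09),("mid",(.553,.24),.03,.052,.09),("small",(.535,.18),.03,.052,.09),
        ("hinge",(.40,0.0),.04,.025,.08),("tongsall",(.51,.02),.15,.040,.08),("tips",(.62,.04),.05,.03,.08)]:
        m,p=sel(w,ct,r,a,b)
        if len(p)>3: print(n,len(p),rect(p),"med",np.round(np.median(p,0),4),"mean",np.round(p.mean(0),4), "zmax",round(p[:,2].max(),4))
        else: print(n,len(p))
    m,p=sel(w,(.5,-.15),.05,-.05,.05); print("bench z",np.median(p[:,2]))
f=np.load("top0.npz"); m,p=sel(f["w"],(.51,.02),.15,.038,.08)
im=f["im"]
big=cv2.resize(im[170:290,290:390],None,fx=6,fy=6,interpolation=cv2.INTER_CUBIC); save(big,"tongs_crop.png")
E
```

```text
== top
pan 879 ([0.398, -0.292], [0.0947, 0.1005], 27.0) med [ 0.4022 -0.3038  0.0188] mean [ 0.4024 -0.3035  0.0188] zmax 0.0257
scale 3349 ([0.5775, -0.2913], [0.1707, 0.1326], 10.6) med [ 0.5705 -0.2891  0.046 ] mean [ 0.573  -0.29    0.0459] zmax 0.053
post 128 ([0.6058, -0.2878], [0.0305, 0.0326], 46.2) med [ 0.6049 -0.2856  0.0676] mean [ 0.6052 -0.287   0.0674] zmax 0.0718
pin 21 ([0.6031, -0.2886], [0.019, 0.0257], 70.9) med [ 0.6035 -0.287   0.0755] mean [ 0.6033 -0.2867  0.0763] zmax 0.0829
block 1606 ([0.5603, 0.2445], [0.1901, 0.0623], 78.6) med [0.5569 0.2371 0.04  ] mean [0.5577 0.2404 0.0399] zmax 0.045
large 82 ([0.5695, 0.3043], [0.0186, 0.0214], 34.3) med [0.5673 0.3029 0.0701] mean [0.5681 0.3034 0.0714] zmax 0.0878
mid 52 ([0.5588, 0.2469], [0.0172, 0.0167], 12.9) med [0.558  0.2465 0.0636] mean [0.5582 0.2467 0.0647] zmax 0.0754
small 26 ([0.5451, 0.1869], [0.014, 0.0107], 43.1) med [0.544  0.1857 0.0586] mean [0.5442 0.1861 0.0586] zmax 0.0662
hinge 154 ([0.4048, -0.0018], [0.0728, 0.0331], 31.4) med [0.4159 0.0082 0.0476] mean [0.4159 0.0078 0.0473] zmax 0.0556
[... 943 characters left out ...]
, 29.4) med [0.5672 0.3113 0.0656] mean [0.5675 0.3105 0.0667] zmax 0.0803
mid 88 ([0.5582, 0.2502], [0.0179, 0.0158], 25.0) med [0.5571 0.2516 0.0607] mean [0.5576 0.251  0.0618] zmax 0.0727
small 29 ([0.5436, 0.1881], [0.0119, 0.0109], 29.6) med [0.5437 0.1896 0.0556] mean [0.5438 0.1891 0.057 ] zmax 0.0628
hinge 158 ([0.4023, -0.0017], [0.0737, 0.0321], 30.4) med [0.417  0.0137 0.0436] mean [0.4165 0.0119 0.0422] zmax 0.049
tongsall 688 ([0.5361, 0.0319], [0.2244, 0.1887], 50.0) med [0.5247 0.0217 0.044 ] mean [0.5221 0.0368 0.0444] zmax 0.052
tips 247 ([0.605, 0.0437], [0.073, 0.0797], 23.8) med [0.6028 0.0224 0.0377] mean [0.6074 0.0298 0.0382] zmax 0.0474
bench z -0.0014738827909163144
```

View pics/tongs_crop.png

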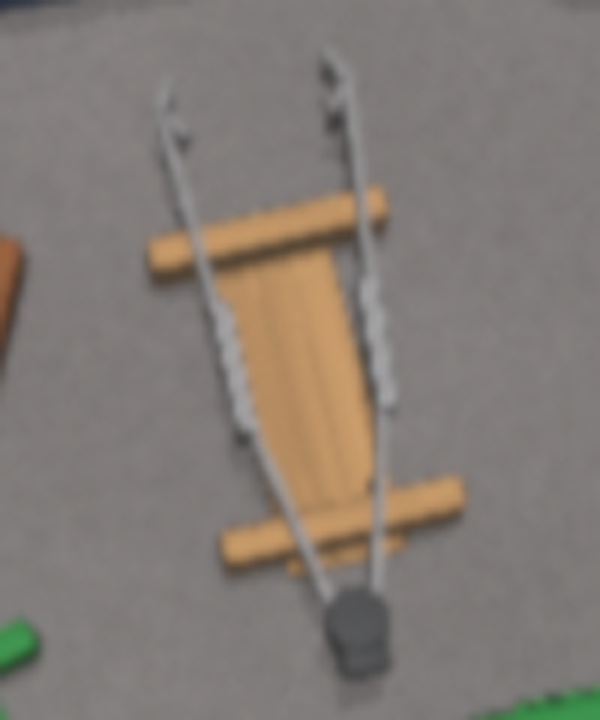

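```bash
cat >> h.py <<'E'
def onplane(name,uv,z):
    p=camera_params(name);T=np.array(p["world_from_camera"])
    n=cv2.undistortPoints(np.asarray(uv,float).reshape(-1,1,2),np.array(p["mtx"]),np.array(p["dist"])).reshape(-1,2)
    r=np.c_[n,np.ones(len(n))]@T[:3,:3].T; o=T[:3,3]
    return o+r*((z-o[2])/r[:,2])[:,None]
def biggest(m):
    n,l,s,_=cv2.connectedComponentsWithStats(m.astype(np.uint8)); return l==1+np.argmax(s[1:,4])
def rectm(name,m,z):
    v,u=np.nonzero(m); P=onplane(name,np.c_[u,v],z)[:,:2].astype(np.float32)
    r=cv2.minAreaRect(P); b=cv2.boxPoints(r); e=[b[1]-b[0],b[2]-b[1]]; e=max(e,key=np.linalg.norm)
    a=np.degrees(np.arctan2(e[1],e[0])); a=(a+90)%180-90
    return np.round(r[0],4).tolist(),"mean",np.round(P.mean(0),4).tolist(),"size",np.round(r[1],4).tolist(),"long axis deg",round(float(a),1)
E
python3 - <<'E'
from h import *
for c in("top","side"):
    f=np.load(c+"0.npz"); w=f["w"]; im=f["im"]
    print("==",c)
    m,_=sel(w,(.4,-.3),.075,.012,.026); print("pan",rectm(c,biggest(cv2.morphologyEx(m.astype(np.uint8),cv2.MORPH_OPEN,np.ones((3,3)))),.018))
    m,_=sel(w,(.57,-.28),.13,.036,.09); print("scale",rectm(c,biggest(m),.045))
    m,_=sel(w,(.605,-.285),.04,.057,.073); print("post",rectm(c,biggest(m),.067))
    m,_=sel(w,(.605,-.285),.012,.0735,.09); print("pin",m.sum(),rectm(c,m,.078) if m.sum()>3 else'')
    m,p=sel(w,(.518,.02),.045,.045,.07); k=(p[:,2]<.07); print("plates z",np.percentile(p[:,2],[10,50,90]).round(4),len(p))
# tongs features from the top crop
names=["plateL","plateR","hinge","tipL","tipR"]
uv=[(290+x/6,170+y/6) for x,y in[(232,372),(378,340),(358,622),(172,112),(335,85)]]
for n,P in zip(names,onplane("top",uv,.048)): print(n,P.round(4))
f=np.load("top0.npz");w=f["w"]
for u,v in uv:
    u=int(u);v=int(v); q=w[v-3:v+4,u-3:u+4,2]; print(np.nanpercentile(q,[50,80,95]).round(3))
# pan spot
E
```

```text
== top
pan ([0.4022, -0.3045], 'mean', [0.40220001339912415, -0.30390000343322754], 'size', [0.0912, 0.0594], 'long axis deg', 26.3)
scale ([0.5758, -0.2901], 'mean', [0.5748999714851379, -0.2904999852180481], 'size', [0.1699, 0.1325], 'long axis deg', 10.3)
post ([0.6044, -0.2865], 'mean', [0.6049000024795532, -0.2865000069141388], 'size', [0.0305, 0.0362], 'long axis deg', -44.0)
pin 15 ([0.6048, -0.2861], 'mean', [0.6043000221252441, -0.2865999937057495], 'size', [0.0073, 0.0101], 'long axis deg', -1.6)
plates z [0.0467 0.0508 0.0541] 142
== side
pan ([0.4001, -0.2976], 'mean', [0.4007999897003174, -0.2978000044822693], 'size', [0.0901, 0.0618], 'long axis deg', 26.0)
scale ([0.5733, -0.2794], 'mean', [0.5727999806404114, -0.27970001101493835], 'size', [0.167, 0.136], 'long axis deg', 10.7)
post ([0.602, -0.2757], 'mean', [0.6021999716758728, -0.27559998631477356], 'size', [0.0286, 0.0409], 'long axis deg', -77.1)
pin 4 ([0.6035, -0.2784], 'mean', [0.6035000085830688, -0.2784000039100647], 'size', [0.0028, 0.0059], 'long axis deg', -76.7)
plates z [0.0458 0.0482 0.05  ] 122
plateL [0.5174 0.0596 0.048 ]
plateR [0.5323 0.0018 0.048 ]
hinge [0.4185 0.0073 0.048 ]
tipL [0.6246 0.087  0.048 ]
tipR [0.6381 0.0213 0.048 ]
[0.038 0.051 0.053]
[0.044 0.053 0.055]
[0.048 0.051 0.053]
[0.005 0.047 0.05 ]
[0.035 0.047 0.048]
```

>>> arm_command(
  moves=[
    {"grip": 1,"tx": 5,"ty": 6,"tz": -2,"turn": 0.05},
    {"grip": 1,"tx": 10,"ty": 12,"tz": -4,"turn": 0.094},
    {"grip": 1,"tx": 14,"ty": 19,"tz": -6,"turn": 0.094},
    {"grip": 1,"tx": 17.1,"ty": 25,"tz": -10,"turn": 0.094},
    {"grip": 1,"tx": 17.1,"ty": 30.4,"tz": -12,"turn": 0.094},
    {"grip": 1,"tx": 17.1,"ty": 30.4,"tz": -12,"turn": 0.094},
    {"grip": 1,"tx": 17.1,"ty": 30.4,"tz": -12,"turn": 0.094},
    {"grip": 1,"tx": 17.1,"ty": 30.4,"tz": -12,"turn": 0.094},
  ],
  newtons=15,
)

```text
time: 2.1
tool_pos: [0.402, -0.3047, 0.0863]
tool_rot: [3.14, 0.0, 0.457]
wrist_force: [0.3, -0.5, -0.3]
gripper_width: 0.0932
```

>>> arm_command(
  moves=[
    {"grip": 1,"tx": 0,"ty": 0,"tz": -3,"turn": 0},
    {"grip": 1,"tx": 0,"ty": 0,"tz": -5,"turn": 0},
    {"grip": 1,"tx": 0,"ty": 0,"tz": -6,"turn": 0},
    {"grip": 1,"tx": 0,"ty": 0,"tz": -6.4,"turn": 0},
    {"grip": 1,"tx": 0,"ty": 0,"tz": -6.4,"turn": 0},
    {"grip": 0.1,"tx": 0,"ty": 0,"tz": -6.4,"turn": 0},
    {"grip": 0.1,"tx": 0,"ty": 0,"tz": -6.4,"turn": 0},
    {"grip": 0.1,"tx": 0,"ty": 0,"tz": -6.4,"turn": 0},
    {"grip": 0.1,"tx": 0,"ty": 0,"tz": -6.4,"turn": 0},
    {"grip": 0.1,"tx": 0,"ty": 0,"tz": -6.4,"turn": 0},
    {"grip": 0.1,"tx": 0,"ty": 0,"tz": -6.4,"turn": 0},
  ],
  newtons=20,
)

```text
time: 3.48
tool_pos: [0.4017, -0.3037, 0.0219]
tool_rot: [-3.142, -0.0, 0.457]
wrist_force: [0.3, 0.1, 0.0]
gripper_width: 0.0513
```

```bash
python3 - <<'E'
from h import *
im,w=cloud("side"); np.savez("side1.npz",im=im,w=w)
a=cv2.resize(im[110:230,270:430],(800,600),interpolation=cv2.INTER_CUBIC); save(a,"s1.png")
m,p=sel(w,(.4,-.3),.075,.010,.03); print(rect(p),np.percentile(p[:,2],[10,50,90]))
E
```

```text
([0.4009, -0.3031], [0.0916, 0.063], 26.0) [0.01280285 0.01594476 0.01832684]
```

View pics/s1.png

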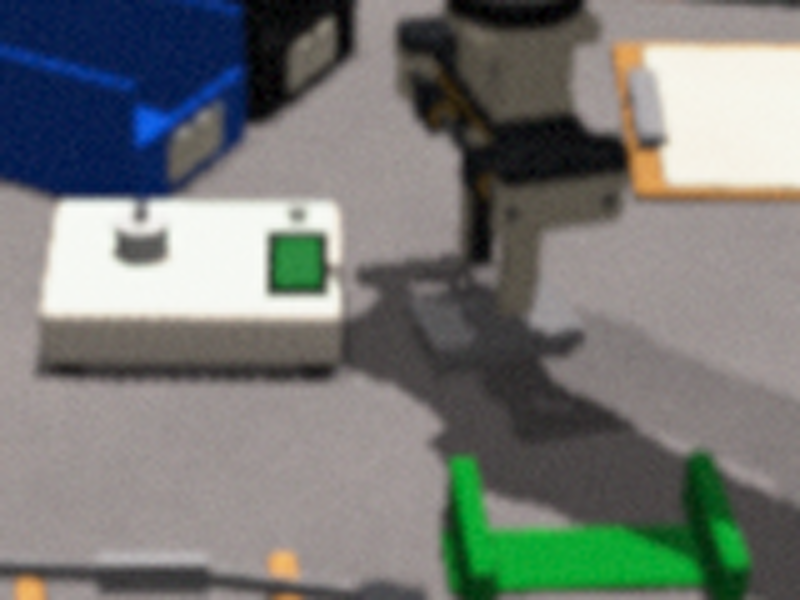

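>>> arm_command(
  moves=[
    {"grip": -0.2,"tx": 0,"ty": 0,"tz": 0,"turn": 0},
    {"grip": -0.2,"tx": 0,"ty": 0,"tz": 0,"turn": 0},
    {"grip": -0.2,"tx": 0,"ty": 0,"tz": 0,"turn": 0},
    {"grip": -0.2,"tx": 0,"ty": 0,"tz": 0,"turn": 0},
  ],
  newtons=20,
)

```text
time: 4.03
tool_pos: [0.4017, -0.3037, 0.022]
tool_rot: [-3.142, -0.0, 0.457]
wrist_force: [-0.2, 0.7, -0.5]
gripper_width: 0.037
```

```bash
python3 - <<'E'
from h import *
im,w=cloud("side"); np.savez("side2.npz",im=im,w=w)
im2,w2=cloud("top"); np.savez("top2.npz",im=im2,w=w2)
a=cv2.resize(im[140:200,340:410],(560,480),interpolation=cv2.INTER_CUBIC); a=cv2.convertScaleAbs(a,alpha=1.8)
b=cv2.resize(im2[250:330,440:520],(480,480),interpolation=cv2.INTER_CUBIC)[:,120:360]
save(np.hstack([a,b]),"s2.png")
m,p=sel(w,(.4,-.3),.075,.010,.03); print(rect(p),np.percentile(p[:,2],[10,50,90]))
for q in("side","top"): print([(np.round(r["position"],3).tolist(),round(r["confidence"],2)) for r in spotter.find_in(q,"pan")])
E
```

```text
([0.4007, -0.3026], [0.092, 0.0602], 28.3) [0.0127552  0.01592478 0.01808474]
[([0.404, -0.294, 0.014], 0.75), ([0.51, 0.046, 0.007], 0.5)]
[([0.369, -0.301, 0.015], 0.55)]
```

View pics/s2.png

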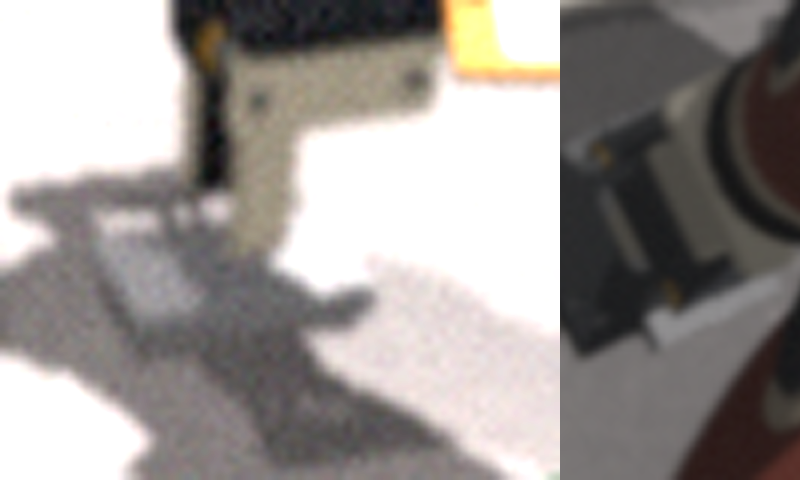

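```bash
python3 - <<'E'
from h import *
w=np.load("side2.npz")["w"]
# crop px: u=340+x/8, v=140+y/8
for y in range(120,345,12):
    v=140+y//8; print(v,[ (371+k, *np.round(w[v,371+k],3)) for k in(-1,1,4)])
o=ctrl.observe(); print(o["tool_pos"],o["tool_rot"],ctrl.tcp_to_tips, [a for a in dir(ctrl) if a[0]!='_'])
E
```

```text
155 [(370, np.float64(0.392), np.float64(-0.21), np.float64(0.126)), (372, np.float64(0.388), np.float64(-0.214), np.float64(0.124)), (375, np.float64(0.38), np.float64(-0.22), np.float64(0.122))]
156 [(370, np.float64(0.392), np.float64(-0.212), np.float64(0.122)), (372, np.float64(0.388), np.float64(-0.216), np.float64(0.12)), (375, np.float64(0.38), np.float64(-0.219), np.float64(0.12))]
158 [(370, np.float64(0.397), np.float64(-0.272), np.float64(0.082)), (372, np.float64(0.391), np.float64(-0.271), np.float64(0.084)), (375, np.float64(0.383), np.float64(-0.273), np.float64(0.083))]
159 [(370, np.float64(0.397), np.float64(-0.272), np.float64(0.079)), (372, np.float64(0.391), np.float64(-0.268), np.float64(0.082)), (375, np.float64(0.383), np.float64(-0.27), np.float64(0.082))]
161 [(370, np.float64(0.397), np.float64(-0.273), np.float64(0.072)), (372, np.float64(0.391), np.float64(-0.273), np.float64(0.073)), (375, np.float64(0.383), np.float64(-0.274), np.float64(0.073))]
162 [(370, np.float64(0.396), np.float64(-0.269), np.float64(0.071)), (372, np.float64(0.39), np.float64(-0
[... 2114 characters left out ...]
float64(-0.274), np.float64(0.014)), (372, np.float64(0.388), np.float64(-0.28), np.float64(0.011)), (375, np.float64(0.38), np.float64(-0.282), np.float64(0.011))]
180 [(370, np.float64(0.393), np.float64(-0.277), np.float64(0.009)), (372, np.float64(0.388), np.float64(-0.283), np.float64(0.006)), (375, np.float64(0.38), np.float64(-0.283), np.float64(0.007))]
182 [(370, np.float64(0.394), np.float64(-0.287), np.float64(-0.004)), (372, np.float64(0.388), np.float64(-0.286), np.float64(-0.003)), (375, np.float64(0.379), np.float64(-0.283), np.float64(-0.0))]
[ 0.40171464 -0.30364341  0.02193972] [-3.14153764e+00 -6.12242912e-05  4.56861625e-01] 0.017 ['MotionError', 'observe', 'tcp_to_tips']
```

```bash
python3 - <<'E'
from h import *
w=np.load("side0.npz")["w"]
m,p=sel(w,(.231,-.608),.09,.1,.5); v,u=np.nonzero(m); 
print(len(p), np.percentile(p[:,2],[0,1,3,5]).round(4)); k=np.argsort(p[:,2])[:8]; print(p[k].round(3), np.c_[u,v][k])
w=np.load("side1.npz")["w"]; m,p=sel(w,(.402,-.304),.075,.03,.06); print(np.sort(p[:,2])[:12].round(3)); k=np.argsort(p[:,2])[:6]; print(p[k].round(3))
E
```

```text
1729 [0.2193 0.2247 0.2318 0.2394]
[[ 0.257 -0.654  0.219]
 [ 0.245 -0.656  0.219]
 [ 0.22  -0.556  0.22 ]
 [ 0.251 -0.65   0.221]
 [ 0.254 -0.649  0.221]
 [ 0.203 -0.563  0.221]
 [ 0.215 -0.56   0.221]
 [ 0.242 -0.651  0.221]] [[432  63]
 [436  63]
 [444  75]
 [434  63]
 [433  63]
 [450  74]
 [446  74]
 [437  63]]
[0.031 0.032 0.033 0.034 0.034 0.035 0.035 0.035 0.035 0.035 0.037 0.037]
[[ 0.41  -0.332  0.031]
 [ 0.389 -0.277  0.032]
 [ 0.412 -0.329  0.033]
 [ 0.418 -0.325  0.034]
 [ 0.415 -0.325  0.034]
 [ 0.41  -0.332  0.035]]
```

>>> arm_command(
  moves=[
    {"grip": 1,"tx": 0,"ty": 0,"tz": 0,"turn": 0},
    {"grip": 1,"tx": 0,"ty": 0,"tz": 0,"turn": 0},
    {"grip": 1,"tx": 0,"ty": 0,"tz": 0,"turn": 0},
    {"grip": 1,"tx": 0,"ty": 0,"tz": 0,"turn": 0},
    {"grip": 1,"tx": 0,"ty": 0,"tz": 0,"turn": 0},
    {"grip": 1,"tx": 0,"ty": 0,"tz": -1,"turn": 0},
    {"grip": 1,"tx": 0,"ty": 0,"tz": -2,"turn": 0},
    {"grip": 1,"tx": 0,"ty": 0,"tz": -2.7,"turn": 0},
    {"grip": 1,"tx": 0,"ty": 0,"tz": -2.7,"turn": 0},
  ],
)

```text
time: 5.35
tool_pos: [0.4012, -0.3033, -0.0059]
tool_rot: [-3.14, 0.001, 0.457]
wrist_force: [-0.5, -1.3, 0.2]
gripper_width: 0.0927
```

```bash
cat >> h.py <<'E'
def tips(w):
    o=ctrl.observe(); t=np.array(o["tool_pos"]); y=np.array([np.sin(o["tool_rot"][2]),-np.cos(o["tool_rot"][2])])
    g=o["gripper_width"]/2
    for s in(-1,1):   # finger on each side: outer half-gap to backs
        d=w[...,:2]-t[:2]; a=s*(d@y); b=d@np.array([-y[1],y[0]])
        m=(a>g-.004)&(a<g+.022)&(abs(b)<.012)&(w[...,2]<t[2]+.09)&(w[...,2]>t[2]-.03)
        z=np.sort(w[m][:,2]); print("finger",s,len(z),z[:6].round(4),np.percentile(z,[5,10]).round(4) if len(z) else'')
E
python3 - <<'E'
from h import *
im,w=cloud("side"); tips(w); o=ctrl.observe(); print(o["tool_pos"],o["wrist_force"],o["gripper_width"])
m,p=sel(w,(.402,-.304),.1,-.01,.06)
E
```

```text
finger -1 199 [-0.0045 -0.0039 -0.0039 -0.0029 -0.0029 -0.0028] [-0.0024 -0.001 ]
finger 1 124 [-0.0042 -0.0025 -0.0022 -0.0007  0.0045  0.0047] [0.0049 0.0088]
[ 0.40148701 -0.30345619 -0.00551299] [ 0.0459287   0.22634542 -0.1132866 ] 0.09312215573304648
```

>>> arm_command(
  moves=[
    {"grip": 1,"tx": 0,"ty": 0,"tz": -0.3,"turn": 0},
    {"grip": 1,"tx": 0,"ty": 0,"tz": -0.6,"turn": 0},
    {"grip": 1,"tx": 0,"ty": 0,"tz": -0.6,"turn": 0},
  ],
)

```text
time: 5.78
tool_pos: [0.4016, -0.3036, -0.0112]
tool_rot: [-3.141, 0.0, 0.457]
wrist_force: [0.2, -0.2, -0.2]
gripper_width: 0.0931
```

>>> arm_command(
  moves=[
    {"grip": 0.1,"tx": 0,"ty": 0,"tz": 0,"turn": 0},
    {"grip": 0.1,"tx": 0,"ty": 0,"tz": 0,"turn": 0},
    {"grip": 0.1,"tx": 0,"ty": 0,"tz": 0,"turn": 0},
    {"grip": 0.1,"tx": 0,"ty": 0,"tz": 0,"turn": 0},
    {"grip": 0.1,"tx": 0,"ty": 0,"tz": 0,"turn": 0},
    {"grip": 0.1,"tx": 0,"ty": 0,"tz": 0,"turn": 0},
  ],
  newtons=20,
)

```text
time: 6.52
tool_pos: [0.4018, -0.3037, -0.011]
tool_rot: [3.141, -0.0, 0.457]
wrist_force: [-0.5, -0.1, -0.3]
gripper_width: 0.0558
```

>>> arm_command(
  moves=[
    {"grip": 0.1,"tx": 0,"ty": 0,"tz": 2,"turn": 0},
    {"grip": 0.1,"tx": 0,"ty": 0,"tz": 6,"turn": 0},
    {"grip": 0.1,"tx": 0,"ty": 0,"tz": 10,"turn": 0},
    {"grip": 0.1,"tx": 4,"ty": 0.4,"tz": 10,"turn": 0},
    {"grip": 0.1,"tx": 8,"ty": 0.8,"tz": 10,"turn": 0},
    {"grip": 0.1,"tx": 12,"ty": 1.2,"tz": 10,"turn": 0},
    {"grip": 0.1,"tx": 16,"ty": 1.6,"tz": 10,"turn": 0},
    {"grip": 0.1,"tx": 19,"ty": 1.75,"tz": 10,"turn": 0},
    {"grip": 0.1,"tx": 20.3,"ty": 1.75,"tz": 10,"turn": 0},
    {"grip": 0.1,"tx": 20.3,"ty": 1.75,"tz": 10,"turn": 0},
    {"grip": 0.1,"tx": 20.3,"ty": 1.75,"tz": 10,"turn": 0},
  ],
)

```text
time: 7.9
tool_pos: [0.6032, -0.2864, 0.0884]
tool_rot: [-3.14, 0.002, 0.456]
wrist_force: [-1.3, -0.2, -1.4]
gripper_width: 0.0558
```

```bash
python3 - <<'E'
from h import *
im,w=cloud("side"); im2,w2=cloud("top"); np.savez("s3.npz",im=im,w=w,im2=im2,w2=w2)
o=ctrl.observe(); print(o["tool_pos"],o["wrist_force"],o["gripper_width"])
a=cv2.resize(im[110:190,260:360],(500,400),interpolation=cv2.INTER_CUBIC)
b=cv2.resize(im2[160:240,440:500],(300,400),interpolation=cv2.INTER_CUBIC)
save(np.hstack([a,b]),"s3.png")
E
```

```text
[ 0.60346442 -0.28660225  0.08885093] [-0.69946201  0.49626234 -1.34602411] 0.055833223078775
```

View pics/s3.png

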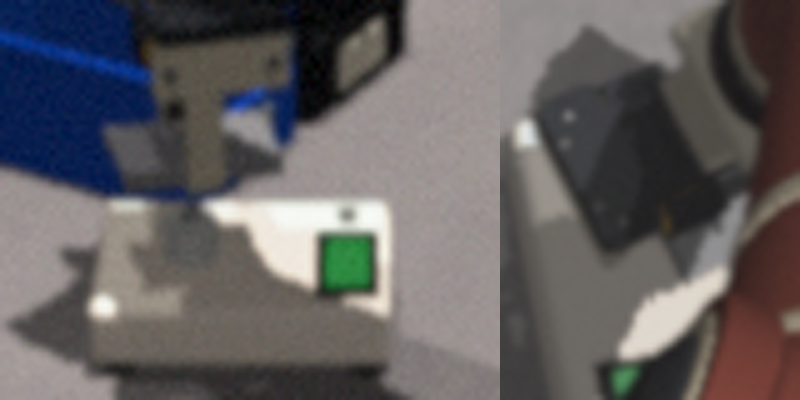

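```bash
python3 - <<'E'
from h import *
f=np.load("s3.npz"); a=np.radians(26.2); L=np.array([np.cos(a),np.sin(a)]); S=np.array([-L[1],L[0]])
w=f["w"]; t=ctrl.observe()["tool_pos"]
def ext(w,c,z0,z1,n):
    d=w[...,:2]-np.array(c); l=d@L; s=d@S
    m=(abs(l)<.08)&(abs(s)<.045)&(w[...,2]>z0)&(w[...,2]<z1)
    m=biggest(m)
    l=l[m]; print(n,m.sum(),"l",np.percentile(l,[0,1,2,50,98,99,100]).round(4),"s",np.percentile(s[m],[0,2,98,100]).round(4),"z",np.percentile(w[m][:,2],[2,50,98]).round(4))
    for q in (-.025,-.015,-.005,.005,.015): 
        k=abs(s[m]-q)<.004
        if k.sum()>4: print("   s",q,l[k].min().round(4),l[k].max().round(4),k.sum())
ext(w,t[:2],.100,.124,"held")
for n in("side0","side2"):
    ext(np.load(n+".npz")["w"],(.4017,-.3037),.008,.026,n)
for n in("side0.npz","side2.npz","s3.npz"):
    m,p=sel(np.load(n)["w"],(.604,-.285),.03,.056,.074)
    if len(p)>5: (c,r)=cv2.minEnclosingCircle(p[:,:2].astype(np.float32)); print(n,"post",len(p),np.round(c,4),round(r,4),p.mean(0).round(4))
E
```

```text
held 402 l [-0.0462 -0.0454 -0.0444  0.0077  0.0425  0.043   0.0441] s [-0.0392 -0.0301  0.0439  0.0449] z [0.1033 0.1167 0.1217]
   s -0.025 -0.0445 0.043 28
   s -0.015 -0.0442 0.0419 32
   s -0.005 -0.0448 0.0441 32
   s 0.005 -0.0462 0.0426 34
   s 0.015 -0.0456 0.0423 35
side0 385 l [-0.0461 -0.0443 -0.0432  0.0016  0.0435  0.0438  0.0451] s [-0.0308 -0.0261  0.0301  0.0316] z [0.0092 0.0161 0.0192]
   s -0.025 -0.0444 0.0445 42
   s -0.015 -0.0437 0.0446 39
   s -0.005 -0.0437 0.0451 44
   s 0.005 -0.0426 0.0438 50
   s 0.015 -0.0443 0.0427 52
side2 348 l [-0.0466 -0.045  -0.0438  0.0058  0.044   0.0444  0.045 ] s [-0.0291 -0.0259  0.0309  0.0324] z [0.0095 0.0158 0.0191]
   s -0.025 -0.0451 0.045 29
   s -0.015 -0.0457 0.0434 32
   s -0.005 -0.0407 0.0446 41
   s 0.005 -0.0466 0.0446 46
   s 0.015 -0.0438 0.0444 42
side0.npz post 79 [ 0.6052 -0.2849] 0.0182 [ 0.6036 -0.2805  0.0641]
side2.npz post 77 [ 0.6045 -0.2848] 0.0187 [ 0.6032 -0.2805  0.0642]
s3.npz post 79 [ 0.6052 -0.2837] 0.0176 [ 0.6037 -0.2804  0.0639]
```

>>> arm_command(
  moves=[
    {"grip": 0.1,"tx": 0.2,"ty": 0.12,"tz": 0,"turn": 0},
    {"grip": 0.1,"tx": 0.2,"ty": 0.12,"tz": -1,"turn": 0},
    {"grip": 0.1,"tx": 0.2,"ty": 0.12,"tz": -1.8,"turn": 0},
    {"grip": 0.1,"tx": 0.2,"ty": 0.12,"tz": -2.0,"turn": 0},
    {"grip": 0.1,"tx": 0.2,"ty": 0.12,"tz": -2.2,"turn": 0},
    {"grip": 0.1,"tx": 0.2,"ty": 0.12,"tz": -2.4,"turn": 0},
    {"grip": 0.1,"tx": 0.2,"ty": 0.12,"tz": -2.4,"turn": 0},
    {"grip": 0.1,"tx": 0.2,"ty": 0.12,"tz": -2.4,"turn": 0},
  ],
)

```text
time: 9.0
tool_pos: [0.6068, -0.285, 0.0651]
tool_rot: [3.141, -0.0, 0.457]
wrist_force: [-0.2, -0.0, -1.8]
gripper_width: 0.0559
```

>>> arm_command(
  moves=[
    {"grip": 0.1,"tx": -0.13,"ty": 0,"tz": 0,"turn": 0},
    {"grip": 0.1,"tx": -0.13,"ty": 0,"tz": 0,"turn": 0},
    {"grip": 0.1,"tx": -0.13,"ty": 0,"tz": -0.2,"turn": 0},
    {"grip": 0.1,"tx": -0.13,"ty": 0,"tz": -0.4,"turn": 0},
    {"grip": 0.1,"tx": -0.13,"ty": 0,"tz": -0.5,"turn": 0},
    {"grip": 0.1,"tx": -0.13,"ty": 0,"tz": -0.5,"turn": 0},
  ],
)

```text
time: 9.75
tool_pos: [0.6053, -0.2849, 0.0597]
tool_rot: [-3.141, 0.0, 0.457]
wrist_force: [-1.0, -0.7, -1.1]
gripper_width: 0.0559
```

>>> arm_command(
  moves=[
    {"grip": 0.1,"tx": 0,"ty": 0,"tz": -0.15,"turn": 0},
    {"grip": 0.1,"tx": 0,"ty": 0,"tz": -0.25,"turn": 0},
    {"grip": 0.1,"tx": 0,"ty": 0,"tz": -0.35,"turn": 0},
    {"grip": 0.1,"tx": 0,"ty": 0,"tz": -0.35,"turn": 0},
    {"grip": 0.1,"tx": 0,"ty": 0,"tz": -0.35,"turn": 0},
  ],
)

```text
time: 10.38
tool_pos: [0.6054, -0.285, 0.0565]
tool_rot: [3.142, -0.0, 0.457]
wrist_force: [0.0, 0.5, -1.3]
gripper_width: 0.0557
```

>>> arm_command(
  moves=[
    {"grip": 0.1,"tx": 0,"ty": 0,"tz": -0.08,"turn": 0},
    {"grip": 0.1,"tx": 0,"ty": 0,"tz": -0.12,"turn": 0},
    {"grip": 0.1,"tx": 0,"ty": 0,"tz": -0.12,"turn": 0},
  ],
)

```text
time: 10.75
tool_pos: [0.6056, -0.285, 0.056]
tool_rot: [3.141, -0.0, 0.457]
wrist_force: [-2.0, 0.5, 4.9]
gripper_width: 0.0559
```

>>> arm_command(
  moves=[
    {"grip": 0.25,"tx": 0,"ty": 0,"tz": 0,"turn": 0},
    {"grip": 0.4,"tx": 0,"ty": 0,"tz": 0,"turn": 0},
    {"grip": 0.7,"tx": 0,"ty": 0,"tz": 0,"turn": 0},
    {"grip": 0.7,"tx": 0,"ty": 0,"tz": 0,"turn": 0},
    {"grip": 0.7,"tx": 0,"ty": 0,"tz": 2,"turn": 0},
    {"grip": 0.7,"tx": 0,"ty": 0,"tz": 7,"turn": 0},
    {"grip": 0.7,"tx": 0,"ty": 0,"tz": 13,"turn": 0},
    {"grip": 0.7,"tx": -3,"ty": 6,"tz": 15,"turn": 0},
    {"grip": 0.7,"tx": -6,"ty": 12,"tz": 15,"turn": -0.1},
    {"grip": 0.7,"tx": -8,"ty": 18,"tz": 15,"turn": -0.2},
    {"grip": 0.7,"tx": -8,"ty": 18,"tz": 15,"turn": -0.24},
    {"grip": 0.7,"tx": -8,"ty": 18,"tz": 15,"turn": -0.24},
  ],
)

```text
time: 12.25
tool_pos: [0.5253, -0.1035, 0.2056]
tool_rot: [-3.142, -0.001, 0.22]
wrist_force: [-0.3, -1.0, -0.5]
gripper_width: 0.0791
```

```bash
python3 - <<'E'
from h import *
im,w=cloud("side"); im2,w2=cloud("top"); np.savez("s4.npz",im=im,w=w,im2=im2,w2=w2)
o=ctrl.observe(); print(o["tool_pos"],o["tool_rot"],o["wrist_force"],o["gripper_width"])
a=cv2.resize(im[110:190,260:360],(500,400),interpolation=cv2.INTER_CUBIC)
b=cv2.resize(im2[160:240,440:500],(300,400),interpolation=cv2.INTER_CUBIC)
save(np.hstack([a,b]),"s4.png")
for n,W in(("side",w),("top",w2)):
    m,p=sel(W,(.605,-.286),.07,.079,.1)
    A=np.c_[p[:,:2]-[.605,-.286],np.ones(len(p))]; q=p[:,2]; c=np.linalg.lstsq(A,q,rcond=None)[0]; k=abs(A@c-q)<.004; c=np.linalg.lstsq(A[k],q[k],rcond=None)[0]
    print(n,len(p),"slope/height",c.round(4)); print(rectm(n,biggest(m),.085))
E
```

```text
[ 0.52573196 -0.10619483  0.20537013] [ 3.14053078e+00 -4.47399387e-04  2.16105127e-01] [ 0.15582341 -1.16397508  0.37309125] 0.0788358703098765
side 320 slope/height [ 0.0081 -0.0099  0.0833]
([0.6019, -0.2771], 'mean', [0.6040999889373779, -0.27549999952316284], 'size', [0.0897, 0.0642], 'long axis deg', 25.7)
top 738 slope/height [-0.0059  0.0028  0.086 ]
([0.6051, -0.2858], 'mean', [0.6031000018119812, -0.28999999165534973], 'size', [0.0927, 0.0578], 'long axis deg', 24.8)
```

View pics/s4.png

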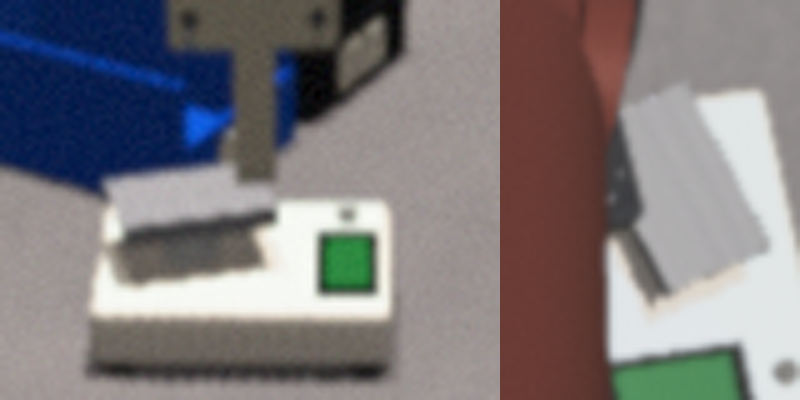

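>>> arm_command(
  moves=[
    {"grip": 1,"tx": 0,"ty": 5,"tz": -2,"turn": 0.01},
    {"grip": 1,"tx": 0,"ty": 9,"tz": -5,"turn": 0.01},
    {"grip": 1,"tx": -0.1,"ty": 12.5,"tz": -9,"turn": 0.01},
    {"grip": 1,"tx": -0.1,"ty": 13.6,"tz": -12,"turn": 0.01},
    {"grip": 1,"tx": -0.1,"ty": 13.6,"tz": -13.5,"turn": 0.01},
    {"grip": 1,"tx": -0.1,"ty": 13.6,"tz": -13.5,"turn": 0.01},
    {"grip": 1,"tx": -0.1,"ty": 13.6,"tz": -13.5,"turn": 0.01},
  ],
)

```text
time: 13.22
tool_pos: [0.5257, 0.0294, 0.0712]
tool_rot: [3.141, -0.002, 0.224]
wrist_force: [-0.2, 0.7, 0.8]
gripper_width: 0.0929
```

```bash
python3 - <<'E'
from h import *
im,w=cloud("side"); im2,w2=cloud("top"); np.savez("s5.npz",im=im,w=w,im2=im2,w2=w2)
o=ctrl.observe(); print(o["tool_pos"],o["tool_rot"],o["wrist_force"],o["gripper_width"]); tips(w)
a=cv2.resize(im[170:270,235:365],(520,400),interpolation=cv2.INTER_CUBIC)
b=cv2.resize(im2[170:290,298:382],(280,400),interpolation=cv2.INTER_CUBIC)
save(np.hstack([a,b]),"s5.png")
# plates in original clouds, tongs frame
h=np.radians(13); L=np.array([np.cos(h),np.sin(h)]); S=np.array([-L[1],L[0]])
for n in("top0","side0"):
    W=np.load(n+".npz")["w"]; d=W[...,:2]-[.525,.031]; l=d@L; s=d@S
    for sg in(-1,1):
        m=(abs(l)<.024)&(s*sg>.015)&(s*sg<.045)&(W[...,2]>.036)
        c=np.polyfit(l[m],s[m],1); print(n,sg,m.sum(),"s med",np.median(s[m]).round(4),"slope",c[0].round(3),"z",np.percentile(W[m][:,2],[10,50,90]).round(4))
E
```

```text
[0.52550522 0.03005252 0.07142484] [ 3.14088186e+00 -2.63719539e-03  2.25144731e-01] [ 0.98518005  0.0128272  -0.04062738] 0.09271358377119324
finger -1 190 [0.0838 0.0839 0.084  0.0844 0.0846 0.0849] [0.091  0.0951]
finger 1 0 [] 
top0 -1 73 s med -0.0276 slope -0.035 z [0.0446 0.0513 0.0541]
top0 1 75 s med 0.0302 slope 0.022 z [0.0455 0.0505 0.054 ]
side0 -1 125 s med -0.0245 slope -0.049 z [0.0376 0.0445 0.0496]
side0 1 132 s med 0.0328 slope -0.008 z [0.038  0.0452 0.0496]
```

View pics/s5.png

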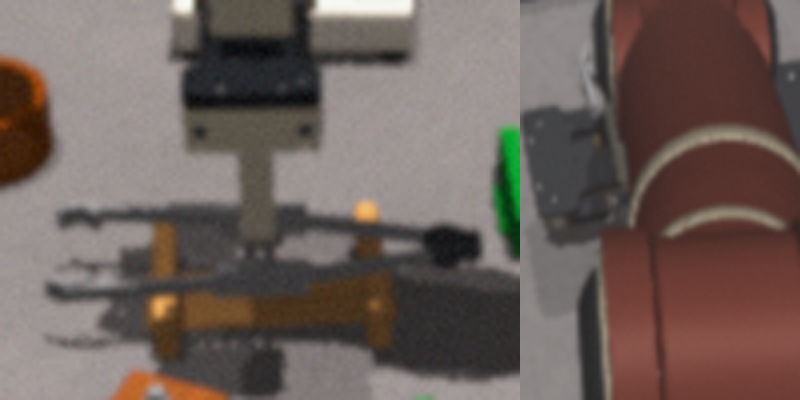

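>>> arm_command(
  moves=[
    {"grip": 1,"tx": 0,"ty": 0.1,"tz": -2,"turn": -0.006},
    {"grip": 1,"tx": 0,"ty": 0.1,"tz": -4,"turn": -0.006},
    {"grip": 1,"tx": 0,"ty": 0.1,"tz": -5.6,"turn": -0.006},
    {"grip": 1,"tx": 0,"ty": 0.1,"tz": -6.3,"turn": -0.006},
    {"grip": 1,"tx": 0,"ty": 0.1,"tz": -6.3,"turn": -0.006},
    {"grip": 1,"tx": 0,"ty": 0.1,"tz": -6.3,"turn": -0.006},
  ],
)

```text
time: 14.08
tool_pos: [0.5249, 0.0321, 0.0078]
tool_rot: [3.141, -0.001, 0.221]
wrist_force: [0.2, 0.4, 0.1]
gripper_width: 0.0928
```

>>> arm_command(
  moves=[
    {"grip": 0.29,"tx": 0,"ty": 0,"tz": 0,"turn": 0},
    {"grip": 0.29,"tx": 0,"ty": 0,"tz": 0,"turn": 0},
    {"grip": 0.29,"tx": 0,"ty": 0,"tz": 0,"turn": 0},
    {"grip": 0.29,"tx": 0,"ty": 0,"tz": 0,"turn": 0},
    {"grip": 0.29,"tx": 0,"ty": 0,"tz": 0,"turn": 0},
  ],
  newtons=40,
)

```text
time: 14.7
tool_pos: [0.5246, 0.032, 0.0074]
tool_rot: [3.142, -0.001, 0.221]
wrist_force: [0.2, 0.6, 1.3]
gripper_width: 0.0606
```

>>> arm_command(
  moves=[
    {"grip": 0.29,"tx": 0,"ty": 0,"tz": 1,"turn": 0},
    {"grip": 0.29,"tx": 0,"ty": 0,"tz": 3,"turn": 0},
    {"grip": 0.29,"tx": 0,"ty": 0,"tz": 6,"turn": 0},
    {"grip": 0.29,"tx": 0,"ty": 0,"tz": 10,"turn": 0},
    {"grip": 0.29,"tx": 0,"ty": 0,"tz": 12,"turn": 0},
    {"grip": 0.29,"tx": 0,"ty": 0,"tz": 12,"turn": 0},
    {"grip": 0.29,"tx": 0,"ty": 0,"tz": 12,"turn": 0},
  ],
)

```text
time: 15.58
tool_pos: [0.5234, 0.032, 0.1265]
tool_rot: [-3.141, 0.002, 0.221]
wrist_force: [-0.6, -0.3, -1.3]
gripper_width: 0.0606
```

>>> arm_command(
  moves=[
    {"grip": 0.29,"tx": -1,"ty": 4,"tz": 0,"turn": -0.03},
    {"grip": 0.29,"tx": -2,"ty": 8,"tz": 0,"turn": -0.08},
    {"grip": 0.29,"tx": -3,"ty": 12,"tz": 0,"turn": -0.12},
    {"grip": 0.29,"tx": -4,"ty": 16,"tz": 0,"turn": -0.16},
    {"grip": 0.29,"tx": -5,"ty": 20,"tz": 0,"turn": -0.2},
    {"grip": 0.29,"tx": -6,"ty": 24,"tz": 0,"turn": -0.221},
    {"grip": 0.29,"tx": -6.4,"ty": 26.5,"tz": 0,"turn": -0.221},
    {"grip": 0.29,"tx": -6.4,"ty": 27.3,"tz": -2,"turn": -0.221},
    {"grip": 0.29,"tx": -6.4,"ty": 27.3,"tz": -4,"turn": -0.221},
    {"grip": 0.29,"tx": -6.4,"ty": 27.3,"tz": -4,"turn": -0.221},
    {"grip": 0.29,"tx": -6.4,"ty": 27.3,"tz": -4,"turn": -0.221},
  ],
)

```text
time: 16.95
tool_pos: [0.4605, 0.3048, 0.087]
tool_rot: [3.141, 0.0, -0.001]
wrist_force: [0.6, -0.2, -0.8]
gripper_width: 0.0605
```

```bash
python3 - <<'E'
from h import *
im,w=cloud("side"); im2,w2=cloud("top"); np.savez("s6.npz",im=im,w=w,im2=im2,w2=w2)
o=ctrl.observe(); print(o["tool_pos"],o["tool_rot"],o["wrist_force"],o["gripper_width"])
a=cv2.resize(im[230:350,210:310],(500,600),interpolation=cv2.INTER_CUBIC)
b=cv2.resize(im2[165:265,205:255],(300,600),interpolation=cv2.INTER_CUBIC)
save(np.hstack([a,b]),"s6.png")
E
```

```text
[0.46091202 0.30507538 0.08779944] [-3.14095317e+00 -9.92125672e-04 -6.21442097e-04] [-0.16972126  0.35411953 -1.45938535] 0.060623736523154795
```

View pics/s6.png

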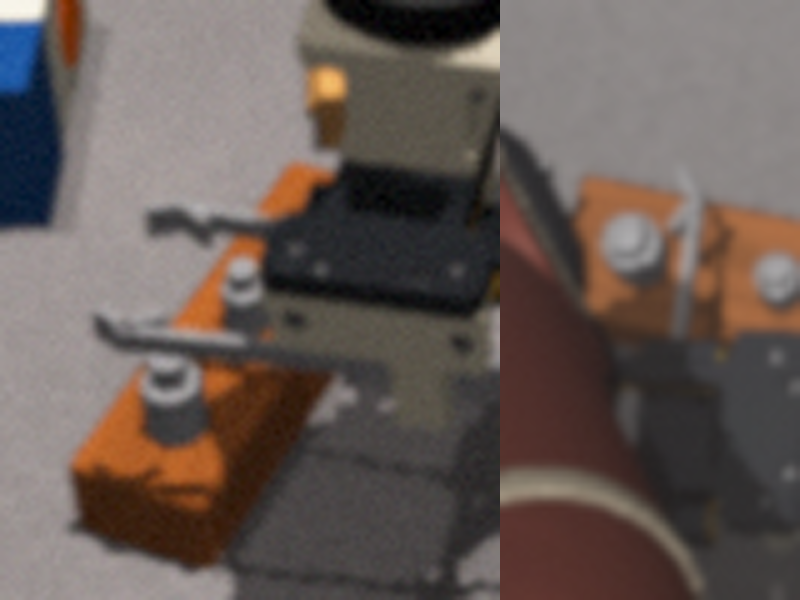

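```bash
python3 - <<'E'
from h import *
f=np.load("s6.npz")
for n,k in(("side","w"),("top","w2")):
    w=f[k]
    print(n)
    for lo,hi in((.25,.305),(.305,.37)):
        m=(w[...,0]>.535)&(w[...,0]<.62)&(w[...,1]>lo)&(w[...,1]<hi)&(w[...,2]>.108)&(w[...,2]<.14)
        p=w[m]; 
        for x in np.arange(.535,.62,.006):
            q=p[(p[:,0]>=x)&(p[:,0]<x+.006)]
            if len(q): print(round(x+.003,3),len(q),"y",q[:,1].min().round(4),np.median(q[:,1]).round(4),q[:,1].max().round(4),"z",np.median(q[:,2]).round(4),q[:,2].max().round(4))
        print('-')
for n,k in(("side","w"),("top","w2")):
    for ct,r0 in(((.569,.305),"L"),):
        for z0,z1 in((.056,.064),(.066,.085)):
            m,p=sel(f[k],ct,.025,z0,z1)
            if len(p)>3: print(n,z0,len(p),rect(p),p.mean(0).round(4))
# ray-plane of weight: knob top and shoulder circle centres
for z0,z1 in((.0625,.0695),(.073,.09)):
  for n in("top0","side0"):
    m,p=sel(np.load(n+".npz")["w"],(.569,.306),.022,z0,z1); print(n,z0,rectm(n[:-1],m,.066 if z0<.07 else .079))
E
```

```text
side
0.538 16 y 0.2704 0.2747 0.2761 z 0.1223 0.1252
0.544 14 y 0.2699 0.2739 0.2759 z 0.1203 0.1243
0.55 14 y 0.2697 0.2731 0.2767 z 0.1216 0.1249
0.556 26 y 0.2703 0.2742 0.2825 z 0.12 0.1247
0.562 22 y 0.2697 0.2779 0.2813 z 0.1225 0.1269
0.568 20 y 0.2704 0.2755 0.2777 z 0.1211 0.1277
0.574 22 y 0.2699 0.2756 0.2798 z 0.1229 0.1275
0.58 23 y 0.2732 0.2774 0.2809 z 0.1202 0.1262
0.586 1 y 0.2742 0.2742 0.2742 z 0.1235 0.1235
-
0.538 18 y 0.3347 0.3368 0.3385 z 0.122 0.1244
0.544 18 y 0.3339 0.3373 0.3395 z 0.1212 0.1244
0.55 19 y 0.3323 0.3373 0.3398 z 0.1215 0.126
0.556 23 y 0.3302 0.3371 0.3399 z 0.1204 0.1255
0.562 28 y 0.3285 0.3369 0.3396 z 0.1237 0.1269
0.568 24 y 0.3315 0.3382 0.342 z 0.1223 0.1269
0.574 18 y 0.333 0.3364 0.3394 z 0.1224 0.1274
0.58 18 y 0.3289 0.3336 0.3355 z 0.1227 0.1269
0.586 5 y 0.3296 0.3307 0.3313 z 0.1164 0.125
-
top
0.538 8 y 0.2716 0.2732 0.2761 z 0.1239 0.1276
0.544 4 y 0.2707 0.273 0.2742 z 0.1253 0.1318
0.55 8 y 0.2706 0.272 0.2755 z 0.1235 0.1289
0.556 6 y 0.2704 0.2718 0.2752 z 0.1243 0.1257
0.562 16 y 0.2704 0.2769 0.2814 z 0.1246 0.1297
0.5
[... 371 characters left out ...]
83 0.3107 0.0721]
top 0.056 13 ([0.5702, 0.3015], [0.0138, 0.0238], 58.7) [0.5662 0.3022 0.0603]
top 0.066 57 ([0.5691, 0.3051], [0.0183, 0.0178], 55.6) [0.5687 0.3042 0.0754]
top0 0.0625 ([0.5694, 0.3037], 'mean', [0.5669000148773193, 0.30300000309944153], 'size', [0.018, 0.0212], 'long axis deg', -53.1)
side0 0.0625 ([0.5676, 0.3103], 'mean', [0.5677000284194946, 0.31049999594688416], 'size', [0.0231, 0.0218], 'long axis deg', 28.4)
top0 0.073 ([0.5712, 0.3036], 'mean', [0.5708000063896179, 0.30410000681877136], 'size', [0.0139, 0.0151], 'long axis deg', -41.2)
side0 0.073 ([0.5679, 0.3093], 'mean', [0.5681999921798706, 0.3091999888420105], 'size', [0.0131, 0.0165], 'long axis deg', -71.8)
```

>>> arm_command(
  moves=[
    {"grip": 0.29,"tx": -0.05,"ty": 0,"tz": -2,"turn": 0},
    {"grip": 0.29,"tx": -0.05,"ty": 0,"tz": -4,"turn": 0},
    {"grip": 0.29,"tx": -0.05,"ty": 0,"tz": -5.5,"turn": 0},
    {"grip": 0.29,"tx": -0.05,"ty": 0,"tz": -6.5,"turn": 0},
    {"grip": 0.29,"tx": -0.05,"ty": 0,"tz": -6.8,"turn": 0},
    {"grip": 0.29,"tx": -0.05,"ty": 0,"tz": -6.8,"turn": 0},
    {"grip": 0.29,"tx": -0.05,"ty": 0,"tz": -6.8,"turn": 0},
  ],
)

```text
time: 17.92
tool_pos: [0.4603, 0.3053, 0.0198]
tool_rot: [-3.141, -0.001, -0.0]
wrist_force: [-0.3, -0.1, -1.4]
gripper_width: 0.0605
```

```bash
python3 - <<'E'
from h import *
im,w=cloud("side"); im2,w2=cloud("top"); np.savez("s7.npz",im=im,w=w,im2=im2,w2=w2)
o=ctrl.observe(); print(o["tool_pos"],o["tool_rot"],o["wrist_force"],o["gripper_width"])
for lo,hi in((.262,.285),(.325,.348)):
    m=(w[...,0]>.535)&(w[...,0]<.60)&(w[...,1]>lo)&(w[...,1]<hi)&(w[...,2]>.045)&(w[...,2]<.14); p=w[m]
    print(len(p),"x max",np.sort(p[:,0])[-4:].round(4),"y",np.percentile(p[:,1],[1,50,99]).round(4),"z",np.percentile(p[:,2],[50,90,98]).round(4))
for n,W in(("side",w),("top",w2)):
    m,p=sel(W,(.57,.306),.015,.07,.09); print(n,len(p),rect(p),p.mean(0).round(4))
a=cv2.resize(im[250:350,210:310],(400,400),interpolation=cv2.INTER_CUBIC)
b=cv2.resize(im2[165:245,205:255],(250,400),interpolation=cv2.INTER_CUBIC)
save(np.hstack([a,b]),"s7.png")
E
```

```text
[0.46020534 0.30527673 0.01971119] [-3.14095256e+00 -8.67453057e-04 -1.64520305e-04] [-0.87728093 -0.24099899 -0.94046553] 0.06026910638244508
126 x max [0.5809 0.5812 0.5817 0.5818] y [0.2679 0.2752 0.2816] z [0.0545 0.0582 0.0599]
151 x max [0.5826 0.5828 0.5835 0.5837] y [0.3295 0.3372 0.3408] z [0.0551 0.0586 0.0598]
side 51 ([0.5688, 0.3072], [0.014, 0.0163], 11.5) [0.5688 0.3079 0.0773]
top 42 ([0.5693, 0.3046], [0.0155, 0.0163], 44.8) [0.5699 0.3041 0.0779]
```

View pics/s7.png

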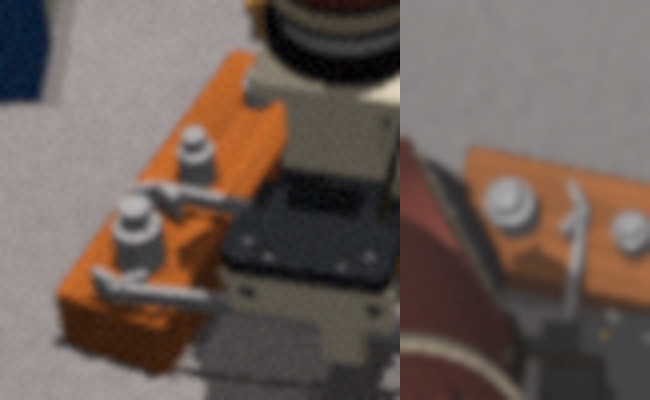

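>>> arm_command(
  moves=[
    {"grip": 0.15,"tx": 0,"ty": 0,"tz": 0,"turn": 0},
    {"grip": 0.05,"tx": 0,"ty": 0,"tz": 0,"turn": 0},
    {"grip": -0.05,"tx": 0,"ty": 0,"tz": 0,"turn": 0},
    {"grip": -0.2,"tx": 0,"ty": 0,"tz": 0,"turn": 0},
    {"grip": -0.5,"tx": 0,"ty": 0,"tz": 0,"turn": 0},
    {"grip": -0.5,"tx": 0,"ty": 0,"tz": 0,"turn": 0},
    {"grip": -0.5,"tx": 0,"ty": 0,"tz": 0,"turn": 0},
    {"grip": -0.5,"tx": 0,"ty": 0,"tz": 0,"turn": 0},
  ],
  newtons=40,
)

```text
time: 19.02
tool_pos: [0.4599, 0.3052, 0.0193]
tool_rot: [-3.141, -0.0, 0.0]
wrist_force: [-0.6, 1.1, -1.8]
gripper_width: 0.0439
```

Plates at 43.9 mm, which matches "closed on the large weight". Lifting slowly.

>>> arm_command(
  moves=[
    {"grip": -0.5,"tx": 0,"ty": 0,"tz": 0.5,"turn": 0},
    {"grip": -0.5,"tx": 0,"ty": 0,"tz": 1.2,"turn": 0},
    {"grip": -0.5,"tx": 0,"ty": 0,"tz": 2.5,"turn": 0},
    {"grip": -0.5,"tx": 0,"ty": 0,"tz": 4,"turn": 0},
    {"grip": -0.5,"tx": 0,"ty": 0,"tz": 6,"turn": 0},
    {"grip": -0.5,"tx": 0,"ty": 0,"tz": 8,"turn": 0},
    {"grip": -0.5,"tx": 0,"ty": 0,"tz": 10,"turn": 0},
    {"grip": -0.5,"tx": 0,"ty": 0,"tz": 12,"turn": 0},
    {"grip": -0.5,"tx": 0,"ty": 0,"tz": 12,"turn": 0},
    {"grip": -0.5,"tx": 0,"ty": 0,"tz": 12,"turn": 0},
  ],
)

```text
time: 20.27
tool_pos: [0.4593, 0.3047, 0.139]
tool_rot: [3.141, 0.001, -0.0]
wrist_force: [1.0, 0.2, -3.1]
gripper_width: 0.0434
```

```bash
cat >> h.py <<'E'
def wt(w,c,n):
    "large weight held near c: clusters of points above/below the jaw"
    m,p=sel(w,c[:2],.022,c[2]-.03,c[2]+.04); print(n,len(p),"z",np.percentile(p[:,2],[0,2,50,98,100]).round(4))
    k=p[:,2]>c[2]+.014; print("  knob part",k.sum(),p[k].mean(0).round(4),rect(p[k]) if k.sum()>3 else'')
E
python3 - <<'E'
from h import *
im,w=cloud("side"); im2,w2=cloud("top"); np.savez("s8.npz",im=im,w=w,im2=im2,w2=w2)
o=ctrl.observe(); t=o["tool_pos"]; print(t,o["tool_rot"],o["wrist_force"],o["gripper_width"])
c=np.array([t[0]+.11,t[1],t[2]+.034]); wt(w,c,"side"); wt(w2,c,"top")
for lo,hi in((-.05,0),(0,.05)):
    m=(w[...,0]>.50)&(w[...,0]<.60)&(w[...,1]>t[1]+lo)&(w[...,1]<t[1]+hi)&(w[...,2]>c[2]-.04)&(w[...,2]<c[2]+.04)&(abs(w[...,1]-t[1])>.014); p=w[m]
    print(len(p),"x max",p[:,0].max().round(4),"z by x",[(round(x,3),np.percentile(p[abs(p[:,0]-x)<.006][:,2],[50,95]).round(4)) for x in(.515,.535,.555) if (abs(p[:,0]-x)<.006).sum()>3])
E
```

```text
[0.45919022 0.30461729 0.13842701] [ 3.14052589e+00  1.60886202e-03 -1.62358163e-04] [-0.0093883  -0.77408446 -2.51541153] 0.043863356207624084
side 322 z [0.1625 0.1645 0.1772 0.1977 0.1989]
  knob part 64 [0.5684 0.3064 0.1946] ([0.5691, 0.3055], [0.0149, 0.0146], 4.4)
top 190 z [0.1557 0.1649 0.181  0.201  0.2054]
  knob part 53 [0.5703 0.3012 0.1961] ([0.5701, 0.3001], [0.0176, 0.0198], 33.7)
71 x max 0.5639 z by x [(0.535, array([0.1707, 0.1755])), (0.555, array([0.1724, 0.1745]))]
196 x max 0.5754 z by x [(0.515, array([0.1679, 0.1728])), (0.535, array([0.1717, 0.1753])), (0.555, array([0.1711, 0.1754]))]
```

>>> arm_command(
  moves=[
    {"grip": -0.5,"tx": 0,"ty": -0.6,"tz": 0,"turn": 0},
    {"grip": -0.5,"tx": 0,"ty": -2,"tz": 0,"turn": 0},
    {"grip": -0.5,"tx": 0,"ty": -4.5,"tz": 0,"turn": 0},
    {"grip": -0.5,"tx": 0.2,"ty": -8,"tz": 0,"turn": 0},
    {"grip": -0.5,"tx": 0.5,"ty": -12,"tz": 0,"turn": 0},
    {"grip": -0.5,"tx": 0.8,"ty": -16,"tz": 0,"turn": 0},
    {"grip": -0.5,"tx": 1.1,"ty": -20,"tz": 0,"turn": 0},
    {"grip": -0.5,"tx": 1.4,"ty": -24,"tz": 0,"turn": 0},
    {"grip": -0.5,"tx": 1.7,"ty": -28,"tz": 0,"turn": 0},
    {"grip": -0.5,"tx": 2.0,"ty": -32,"tz": 0,"turn": 0},
    {"grip": -0.5,"tx": 2.3,"ty": -36,"tz": 0,"turn": 0},
    {"grip": -0.5,"tx": 2.6,"ty": -40,"tz": 0,"turn": 0},
    {"grip": -0.5,"tx": 2.9,"ty": -44,"tz": 0,"turn": 0},
    {"grip": -0.5,"tx": 3.2,"ty": -48,"tz": 0,"turn": 0},
    {"grip": -0.5,"tx": 3.4,"ty": -52,"tz": 0,"turn": 0},
    {"grip": -0.5,"tx": 3.5,"ty": -55,"tz": 0,"turn": 0},
    {"grip": -0.5,"tx": 3.5,"ty": -57.5,"tz": 0,"turn": 0},
    {"grip": -0.5,"tx": 3.5,"ty": -58.7,"tz": 0,"turn": 0},
    {"grip": -0.5,"tx": 3.5,"ty": -59,"tz": 0,"turn": 0},
    {"grip": -0.5,"tx": 3.5,"ty": -59,"tz": 0,"turn": 0},
  ],
)

```text
time: 22.88
tool_pos: [0.4948, -0.2839, 0.1391]
tool_rot: [-3.14, 0.0, 0.001]
wrist_force: [0.6, -0.1, -1.8]
gripper_width: 0.0439
```

>>> arm_command(
  moves=[
    {"grip": -0.5,"tx": 0,"ty": 0,"tz": 0,"turn": 0},
    {"grip": -0.5,"tx": 0,"ty": 0,"tz": -1,"turn": 0},
    {"grip": -0.5,"tx": 0,"ty": 0,"tz": -2.2,"turn": 0},
    {"grip": -0.5,"tx": 0,"ty": 0,"tz": -3.2,"turn": 0},
    {"grip": -0.5,"tx": 0,"ty": 0,"tz": -3.7,"turn": 0},
    {"grip": -0.5,"tx": 0,"ty": 0,"tz": -3.9,"turn": 0},
    {"grip": -0.5,"tx": 0,"ty": 0,"tz": -3.9,"turn": 0},
    {"grip": -0.5,"tx": 0,"ty": 0,"tz": -3.9,"turn": 0},
  ],
)

```text
time: 23.88
tool_pos: [0.4951, -0.2851, 0.1006]
tool_rot: [3.141, -0.001, -0.0]
wrist_force: [0.6, -0.0, -2.3]
gripper_width: 0.0439
```

```bash
python3 - <<'E'
from h import *
im,w=cloud("side"); im2,w2=cloud("top"); np.savez("s9.npz",im=im,w=w,im2=im2,w2=w2)
o=ctrl.observe(); t=o["tool_pos"]; print(o["time"],t,o["tool_rot"],o["wrist_force"],o["gripper_width"])
c=np.array([t[0]+.11,t[1],t[2]+.034]); wt(w,c,"side"); wt(w2,c,"top")
for n,W in(("side",w),("top",w2)):
    m,p=sel(W,(.605,-.286),.07,.079,.095)
    if m.sum()>10:
        A=np.c_[p[:,:2]-[.605,-.286],np.ones(len(p))]; q=p[:,2]; k=q<.093; s=np.linalg.lstsq(A[k],q[k],rcond=None)[0]
        print(n,len(p),"pan slope/height",s.round(4)); print(rectm(n,biggest(m),.085))
    for nm,ct in(("mid",(.5585,.247)),("small",(.5445,.187))):
        m,p=sel(W,ct,.02,.052,.09); print(n,nm,len(p),p.mean(0).round(4))
a=cv2.resize(im[90:190,250:360],(440,400),interpolation=cv2.INTER_CUBIC)
b=cv2.resize(im2[150:250,430:510],(320,400),interpolation=cv2.INTER_CUBIC)
save(np.hstack([a,b]),"s9.png")
E
```

```text
23.975 [ 0.49513208 -0.2850703   0.10059267] [ 3.14128707e+00 -7.27394633e-04 -1.04223432e-04] [-0.06696367  0.23944236 -2.79781226] 0.04323208435342275
side 129 z [0.1209 0.122  0.1398 0.1594 0.1614]
  knob part 27 [ 0.6047 -0.2825  0.156 ] ([0.6046, -0.2823], [0.0149, 0.0176], 32.4)
top 185 z [0.1227 0.1244 0.1416 0.1626 0.1672]
  knob part 48 [ 0.6057 -0.2852  0.157 ] ([0.6061, -0.2863], [0.0173, 0.0166], 2.3)
side 343 pan slope/height [0.0062 0.0012 0.0831]
([0.6021, -0.2774], 'mean', [0.602400004863739, -0.2775000035762787], 'size', [0.0897, 0.0635], 'long axis deg', 25.7)
side mid 86 [0.5577 0.2508 0.0619]
side small 30 [0.5437 0.1889 0.0569]
top 514 pan slope/height [ 0.001  -0.0026  0.086 ]
([0.6133, -0.2812], 'mean', [0.6194999814033508, -0.26919999718666077], 'size', [0.073, 0.0604], 'long axis deg', 26.8)
top mid 53 [0.5581 0.2465 0.0651]
top small 27 [0.5443 0.1863 0.06  ]
```

View pics/s9.png

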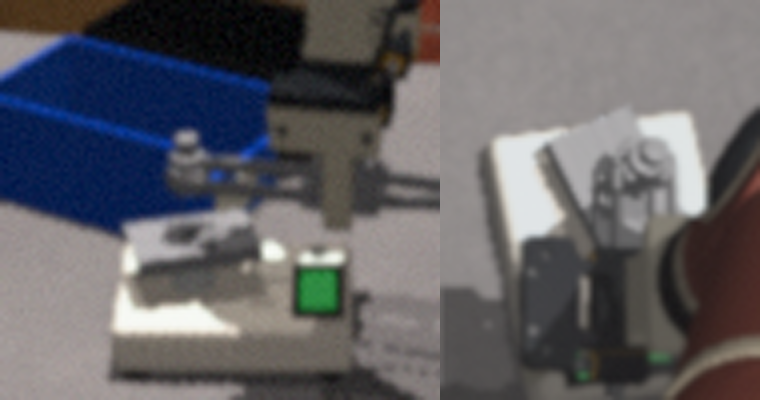

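>>> arm_command(
  moves=[
    {"grip": -0.5,"tx": 0,"ty": 0,"tz": -0.3,"turn": 0},
    {"grip": -0.5,"tx": 0,"ty": 0,"tz": -0.6,"turn": 0},
    {"grip": -0.5,"tx": 0,"ty": 0,"tz": -0.6,"turn": 0},
    {"grip": -0.5,"tx": 0,"ty": 0,"tz": -0.6,"turn": 0},
    {"grip": -0.5,"tx": 0,"ty": 0,"tz": -0.6,"turn": 0},
    {"grip": -0.5,"tx": 0,"ty": 0,"tz": -0.6,"turn": 0},
    {"grip": -0.5,"tx": 0,"ty": 0,"tz": -0.6,"turn": 0},
    {"grip": -0.5,"tx": 0,"ty": 0,"tz": -0.6,"turn": 0},
  ],
)

```text
time: 24.98
tool_pos: [0.4949, -0.2849, 0.0943]
tool_rot: [-3.142, -0.0, -0.0]
wrist_force: [0.1, -0.3, -2.1]
gripper_width: 0.044
```

```bash
python3 - <<'E'
from h import *
im,w=cloud("side"); o=ctrl.observe(); t=o["tool_pos"]; print(o["time"],t,o["wrist_force"],o["gripper_width"],np.abs(o["joint_vel"]).max())
wt(w,[t[0]+.11,t[1],t[2]+.034],"side"); print(job.job_done())
E
```

```text
25.025 [ 0.49489562 -0.28494164  0.09425043] [ 0.88642896  0.11754244 -1.31145806] 0.04400809350978037 0.0010031804378553266
side 131 z [0.1144 0.1156 0.1331 0.1542 0.1549]
  knob part 25 [ 0.6054 -0.2841  0.1503] ([0.6056, -0.2849], [0.0145, 0.0167], 35.6)
the job is handed in; nothing more can be done
None
```

I seated the pan on the scale's post and let go of it. I then picked up the tongs, closed them on the large weight, and carried it upright to about 3 cm above the middle of the pan. The job was handed in at 25 s with the arm still.

**Last checks**
- **Pan:** before the final 6 mm lowering, both cameras showed it level within about half a degree, its top about 85 mm above the bench, as it should be when seated.
- **Weight:** the grip reads 44.0 mm over the plates, as expected for the large weight. It hangs within 1–2 mm of the pan's middle.
- **Smaller weights:** both cameras show them where they started.
- **Carton and tape roll:** I never went near them, but I did not measure them again at the end.

**What disagreed**
- **Tool height:** the fingertips sit about 17 mm above the reported tool height, not 17 mm below it as the interface says. My first grasp of the pan therefore closed on air above it, touching nothing. I worked from camera-measured fingertip heights after that.
- **Cameras:** the two cameras differed from each other by 1–4 mm throughout.
- **Wrist force:** the downward force while carrying varied between 1.3 and 3.1 N, about what the tongs and weight together should weigh.
- **Pictures:** I viewed 11, one over the budget.

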